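Set the tacking jig's end stop for the next bar and clamp the bar in

TASK

One steel bar is still to be tacked: the one lying by itself in the blue tray (the two in the grey tray are done, leave them and everything else alone). Set the jig's end stop for that bar's length: pull the red plunger knob right up, slide the stop to the index hole that leaves just a little play for this bar, and let the pin drop fully home. Then lay the bar flat in the jig between the fixed end block and the stop, back against the two locating pins, and close the toggle clamp down onto it.

Things in the scene. Friction and masses are not known exactly. Their poses are not given: they have to be found in the camera images.
- bar_short: Short flat steel bar, dark grey, 40 mm wide, 120 mm long, 10 mm thick, loose; origin at the centre of its underside, y along its length, z up through its thickness. The three bars differ only in length
- bar_medium: Medium flat steel bar, dark grey, 40 mm wide, 150 mm long, 10 mm thick, loose; origin at the centre of its underside, y along its length, z up through its thickness. The three bars differ only in length
- bar_long: Long flat steel bar, dark grey, 40 mm wide, 180 mm long, 10 mm thick, loose; origin at the centre of its underside, y along its length, z up through its thickness. The three bars differ only in length
- job_tray: Blue shallow tray, fixed, outside 140 mm (x) by 235 mm (y), 14 mm high, walls and floor 3 mm thick; origin at the centre of its underside. Holds the bar that is still to be done
- done_tray: Grey shallow tray, fixed, outside 180 mm (x) by 235 mm (y), 14 mm high, walls and floor 3 mm; origin at the centre of its underside. Holds the two bars that are done
- jig: Fixed tacking jig, axes as point nest: grey base plate 90 mm (x) by 384 mm (y) by 10 mm; on it a steel strip 36 mm wide, 8 mm thick, with four index holes 30 mm apart, which with the clamp's anvil carries the bar 18 mm above the bench. Origin on the strip's centre line, at the plate's underside
- nest (a point): Jig datum: at bar-resting height (18 mm above the bench), on the inner face of the fixed steel end block (12 mm thick, rising 8 mm above this level, on its -y side). x points across the jig to the locating pins, y along it from end block to stop, z up. The bar lies along y, from y = 0 (4 mm play in all) to the stop; its underside at z = 0; the -x side is open
- locating_pin_1 (a point): Top of the locating pin nearer the end block: 8 mm round, 14 mm above the nest's level, axis at x = 24.2, y = 18 mm of the nest. A 40 mm bar touching both pins has its middle at x = 0.2 mm
- locating_pin_2 (a point): Top of the other locating pin, alike: axis at x = 24.2, y = 110 mm of the nest
- stop (a joint): Slide of the blue end stop along the jig, m: 0 at the outermost index hole, where it starts (214 mm from end block to stop face), growing towards the end block; index holes at 0, 0.030, 0.060 and 0.090, so the clear length is 214 mm less this value (bar length plus about 4 mm is right)
- stop_face (a point): Middle of the end stop's face that the bar's end meets, 10 mm above the level of the nest
- plunger (a joint): Lift of the sprung index plunger, m: 0 with its pin fully home in a hole, 0.012 pulled up to its stop; the pin is clear of the holes above 0.008 and springs down by itself with 5 to 9 N
- knob_grip (a point): Centre of the red plunger knob on top of the end stop: round, 27 mm across, 23 mm high, upright; it moves with stop and plunger
- clamp_handle (a joint): Toggle clamp at the end-block end of the jig, rad: about 1.15 to 1.38 (open, arm up) at the start; 0 is fully shut on nothing, about 0.13 when its foot stands on a 10 mm bar. The stiff hinge (0.25 N m) stays where it is left
- clamp_hinge (a point): On the clamp's hinge axis, which runs along the jig's x; the foot comes down on the bar 14 mm from the end block. Open, its arm stands up to 110 mm high beside the end block
- handle_grip (a point): Point on the axis of the clamp's round red grip (17 mm thick, 77 mm long), 88.7 mm from the hinge axis and 22 mm below the grip's free end. Open, the grip lies low, pointing away from the nest (-y of the jig); shut, it stands nearly upright above the hinge
- pliers: Red-handled welding pliers, 66 by 205 by 16 mm, lying at the right; leave alone
- tape_rule: Yellow tape measure, 64 by 77 by 38 mm; leave alone
- chalk: Soapstone marker, 14 by 128 by 11 mm; leave alone
Things that resemble listed ones, but are neither listed nor needed, are in the scene too. Leave any purple look-alike of the bar_short alone.

How it is judged:
By the outcome, as a careful person would: the job done as asked, in the order asked, and still so for the second after the job is handed in, with the robot touching nothing.
It also fails if it takes over 58 s, if anything falls off the work surface, if the arm or the gripper's body presses on something with over 40 N, if the wrist force passes 120 N, or if a joint passes its speed limit or range.

ROBOT

A 6-joint arm with a two-finger parallel gripper is mounted at the origin on a cart in front of the work surface, level with it; the furniture and walls round the work are solid. World frame = base frame: x ahead of the robot, y to its left, z up, the work surface at z = 0. Lengths are in m, angles in degrees, forces in N, time in s.
With the tool pointing down it reaches from about 0.25 to 0.725 m from the base axis. Payload 9.7 kg.
Tool frame: the origin (TCP) lies between the finger pads; the fingertips stand bot.tcp_to_tips ahead of it and the grasp point (between the pads) lies 2 mm behind it (bot.tcp_to_tips is the distance from the TCP to the fingertips, in m); z points along the fingers, y is the line along which they close (so a half turn about z gives the same grasp; the last joint's range is limited). The gripper opens to 85 mm and grips with 20 to 120 N. Pads are 22 mm wide; open, the fingers measure 114 mm over their backs; the gripper's body (76 mm by 85 mm) begins 54 mm behind the grasp point. The pads swing forward as they close: fully open they stand 13 mm farther back than shut.
Start: joints at [-71.849, 4.979, 10.078, 95.1, 0, 90], TCP at [0.171, -0.523, 0.248] pointing down, gripper open.
Joint ranges: [-179.16, 179.16], [-48.56, 103.87], [-65.8, 70.77], [-126.05, 130.52], [-82.76, 87.17], [-180, 180]. Speed limits (degrees/s): [127.2, 127.2, 147.25, 180, 180, 180].

INTERFACE

Orientations are given as [roll, pitch, yaw] about the fixed x, y, z axes, in that order (R = Rz(yaw) Ry(pitch) Rx(roll)).
In Python, from workcell import sensors, camera, camera_params, bot gives the robot as it stands.
- The arm moves only by the tool apply_moves, never from a script. Its argument "motion" is a list of rows, each an object with "jaw": the opening, from -1 (shut) to 1 (fully open); "xyz": the shift along the tool's x, y, z in mm, a list of three; "twist": the turn about the tool's z in rad. A call has 1 to 5 rows; each row is the pose to reach, as a shift and turn from the pose commanded when the call began, along the tool's axes at that moment; what a row does not reach only later rows make up. A row lasts 1/8 s, in which the tool goes at most 62.5 mm and 10.7 degrees, less where a joint would pass 70% of its speed; a pose out of reach is approached as far as the arm can. A call with a gripper value outside its range is refused whole. The fingers move at their own pace and stop on an object; "grip_force" is the grip in N (left out, the last holds). Time passes only in rows, so rows that repeat a pose let the fingers close. It gives the time, the measured TCP pose, the force, the opening and the grip force at its end, in the units of the state.
- sensors.get_obs(): the state, without advancing time (a new reading comes with each control period).
- camera(name): name is "scene" or "top" or "wrist"; returns (picture, depth): 384x512x3 uint8, red, green, blue; 384x512 float32, m along the optical axis (not along the pixel's ray), 0 where there is no reading.
- camera_params(name): a dict with "mtx" (3x3 intrinsics, pixels), "rvec" (rotation vector, rad) and "tvec" (3), from world to camera coordinates, as OpenCV has them. Camera axes: x right, y down, z forward; pixel columns grow to the right and rows downward; lengths in m; the calibration is good to about 2 mm. The wrist camera is an equidistant fisheye: a pixel r from the principal point sees the ray r / f radians off the axis. A picture is of the moment at which its call begins: read the wrist's pose just before it. camera_params takes no time and is no camera call; for the wrist camera it gives the pose at the moment of the call.
- bot.job_done(): hands the job in; it is judged then, once.
The state is a dict: "time": time; "q": joint angles; "qd": joint speeds; "joint_efforts": joint torques, N m; "ee_pos": TCP position; "tcp_rot": TCP orientation; "wrist_force": force on the tool from outside, world axes, zero at the start; "torque": the same for the moment, N m; "opening": finger opening in m; "grasp_force": force on a finger pad.
Only numpy, scipy, OpenCV 4.12 (cv2) and the standard library are available. Lean on these libraries where they do the work, as an engineer would, in place of code of your own. Each camera call takes 0.05 s, during which the arm holds its last target. There are 200 camera calls.

## Working session

There is one attempt and no reset: what is moved stays moved. The work goes in short steps, Python scripts to look and compute and a tool call to move; the robot and the scene stay as the last step left them, time stands still between calls to the robot, and variables do not carry over. Pictures are saved under pics/ and viewed, at most 14 in all, crops included, and the job is handed in when it is done.

Besides the shell and the picture viewer there is one more tool, called after "Request:" as a command line: name --argument value ..., lists and objects as JSON in quotes. apply_moves: Moves the arm, as the interface text tells. Its arguments: {"type":"object","properties":{"motion":{"type":"array","items":{"type":"object","properties":{"jaw":{"type":"number"},"xyz":{"type":"array","items":{"type":"number"}},"twist":{"type":"number"}}}},"grip_force":{"type":"number"}},"required":["motion"]}

```bash
ls; mkdir -p pics; python3 - <<'E'
from workcell import sensors, camera, camera_params, bot
import cv2,numpy as np
for n in("top","scene"):
    p,d=camera(n); cv2.imwrite(f"pics/{n}0.png",cv2.resize(p[...,::-1],(800,600),interpolation=cv2.INTER_CUBIC)); np.savez(f"{n}0.npz",p=p,d=d,**camera_params(n))
o=sensors.get_obs(); print(o, bot.tcp_to_tips)
E
```

```text
pics
{'time': 0.1, 'q': array([-7.18475478e+01,  5.00848212e+00,  1.00379849e+01,  9.50992244e+01,
       -3.01128897e-03,  9.00009440e+01]), 'qd': array([-0.08138356, -0.11454481,  0.10332364,  0.00312322, -0.07596846,
        0.05225153]), 'joint_efforts': array([-6.76369655e-04, -5.21561694e+01,  4.65654230e+01,  1.61354587e-02,
        8.00741020e-07,  1.78078130e-05]), 'ee_pos': array([ 0.17127859, -0.52245274,  0.2476398 ]), 'tcp_rot': array([-1.79930279e+02,  3.01243545e-03,  1.81515118e+01]), 'wrist_force': array([-0.40069618, -0.2069    ,  0.80143503]), 'torque': array([ 0.02687283,  0.02017578, -0.01462159]), 'grasp_force': 0.0, 'opening': 0.08539323359555973} 0.017
```

View pics/top0.png

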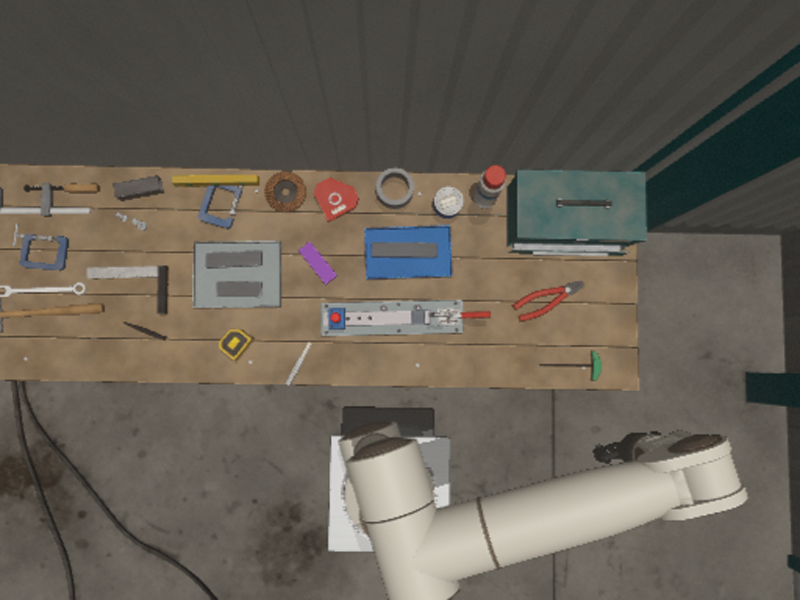

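View pics/scene0.png

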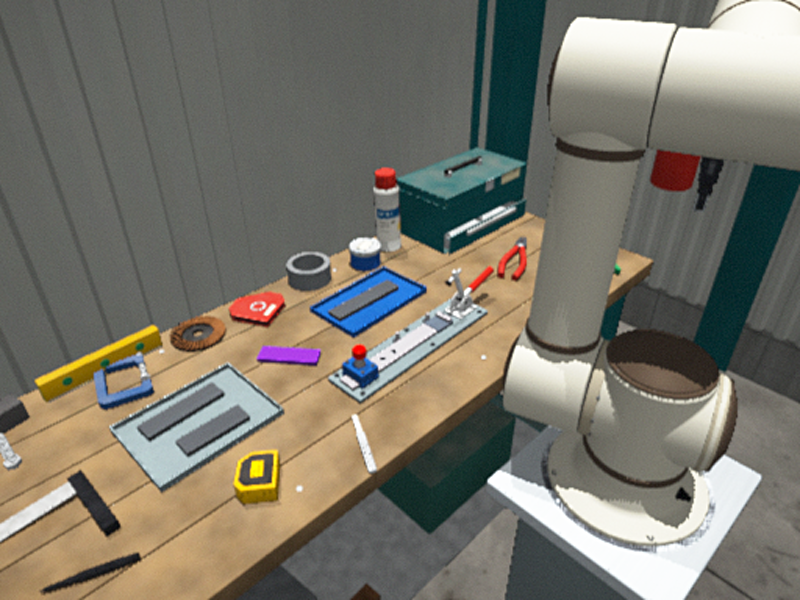

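The top view shows the jig lying along world y. Its knob is at (336,318), the red clamp grip at (475,315), and the blue-tray bar at (405,250). That bar is about 64 px long, against 57 and 46 px for the two in the grey tray, so it should be the long one. The scene view agrees.

```bash
cat >h.py <<'E'
import cv2,numpy as np
from workcell import sensors,camera,camera_params,bot
def snap(n,name):
    c=camera_params(n);p,d=camera(n);np.savez(name+".npz",p=p,d=d,**c);return p,d,c
def cloud(p,d,c,fish=False):
    """world xyz per pixel"""
    K=np.asarray(c["mtx"]);v,u=np.mgrid[:d.shape[0],:d.shape[1]]
    a=(u-K[0,2])/K[0,0];b=(v-K[1,2])/K[1,1]
    if fish:
        r=np.hypot(a,b);s=np.where(r>1e-9,np.tan(np.minimum(r,1.5))/np.maximum(r,1e-9),1);a=a*s;b=b*s
    P=np.stack([a*d,b*d,d],-1);R=cv2.Rodrigues(np.asarray(c["rvec"]))[0]
    return (P-np.asarray(c["tvec"]).ravel())@R
def project(X,c,fish=False):
    R=cv2.Rodrigues(np.asarray(c["rvec"]))[0];q=np.atleast_2d(X)@R.T+np.asarray(c["tvec"]).ravel()
    K=np.asarray(c["mtx"]);r=np.hypot(q[:,0],q[:,1]);s=np.arctan2(r,q[:,2])/np.maximum(r,1e-9) if fish else 1/q[:,2]
    return np.c_[q[:,0]*s*K[0,0]+K[0,2],q[:,1]*s*K[1,1]+K[1,2]]
def rect(W,m):
    (c,s,a)=cv2.minAreaRect((W[m][:,:2]*1000).astype(np.float32));return np.round(c,1),np.round(s,1),round(a,1),m.sum(),np.round(np.median(W[m][:,2])*1000,1)
E
python3 - <<'E'
from h import *
z=np.load("top0.npz");p=z["p"].astype(int);W=cloud(p,z["d"],z)
v,u=np.mgrid[:384,:512];U=u*800/512;V=v*600/384
def box(a,b,c,d):return (U>a)&(U<b)&(V>c)&(V<d)
hsv=cv2.cvtColor(z["p"],cv2.COLOR_RGB2HSV)
red=((hsv[...,0]<8)|(hsv[...,0]>172))&(hsv[...,1]>150)&(hsv[...,2]>80)
blue=(hsv[...,0]>95)&(hsv[...,0]<125)&(hsv[...,1]>130)
for n,m in dict(knob=red&box(325,348,305,330),grip=red&box(455,495,300,330),stop=blue&box(320,352,300,335),tray=blue&box(360,456,220,285),
  bar=(hsv[...,1]<90)&box(370,445,238,262),g1=(p.max(-1)<100)&box(203,266,245,272),g2=(p.max(-1)<100)&box(213,266,280,298)).items(): print(n,*rect(W,m))
m=box(318,466,297,338)&(W[...,2]>.004)&(W[...,2]<.014); print("plate",rect(W,m))
E
```

```text
knob [461.5 145.9] [20.3 21. ] 90.0 29 82.3
grip [ 474.7 -220.7] [12.5 68.4] 3.3 56 68.4
stop [460.6 146.3] [49.7 36.4] 5.4 42 42.1
tray [536.6 -49.6] [357.9 229.6] 3.7 1260 4.7
bar [513.2 -35.6] [318.2 174.9] 1.4 419 14.6
g1 [612.6 426.8] [ 34.9 146.4] 7.5 33 9.3
g2 [541.8 393.2] [26.3 80.8] 26.2 11 14.5
plate (array([464.7,  -3.5]), array([106.3, 398.5]), 0.9, np.int64(970), np.float64(9.9))
```

Request:
apply_moves --motion '[{"xyz":[40,-40,0],"twist":-0.18,"jaw":1},{"xyz":[84,-84,0],"twist":-0.36,"jaw":1},{"xyz":[128,-128,0],"twist":-0.54,"jaw":1},{"xyz":[172,-172,0],"twist":-0.72,"jaw":1},{"xyz":[216,-216,0],"twist":-0.9,"jaw":1}]'

```text
time: 0.72
ee_pos: [0.3096, -0.2483, 0.2481]
tcp_rot: [180.0, -0.0, 70.0]
wrist_force: [1.9, -0.6, 0.9]
opening: 0.0854
grasp_force: 0.0
```

Request:
apply_moves --motion '[{"xyz":[60,2,0],"twist":-0.1,"jaw":1},{"xyz":[120,4,0],"twist":-0.2,"jaw":1},{"xyz":[180,6,0],"twist":-0.3,"jaw":1},{"xyz":[240,8,0],"twist":-0.354,"jaw":1},{"xyz":[290,9,0],"twist":-0.354,"jaw":1}]'

```text
time: 1.35
ee_pos: [0.4186, 0.0211, 0.2481]
tcp_rot: [180.0, -0.0, 90.1]
wrist_force: [1.3, -0.4, 1.0]
opening: 0.0857
grasp_force: 0.0
```

```bash
python3 - <<'E'
from h import *
o=sensors.get_obs();print(o["ee_pos"],o["tcp_rot"],o["q"].round(1))
p,d,c=snap("wrist","w1")
print(c["mtx"]); R=cv2.Rodrigues(np.asarray(c["rvec"]))[0];print(-R.T@np.ravel(c["tvec"]),R.T[:,2])
cv2.imwrite("pics/w1.png",cv2.resize(p[...,::-1],(800,600),interpolation=cv2.INTER_CUBIC))
E
```

```text
[0.41856127 0.02105816 0.24810219] [ 1.79998567e+02 -1.10834832e-04  9.01057569e+01] [  2.9 -12.8  -6.7  96.1   0.   92.8]
[[297.31863964   0.         259.85856763]
 [  0.         297.31863964 193.38031115]
 [  0.           0.           1.        ]]
[0.41746964 0.08613664 0.37455149] [ 2.43723655e-04 -2.60426601e-01 -9.65493618e-01]
```

View pics/w1.png

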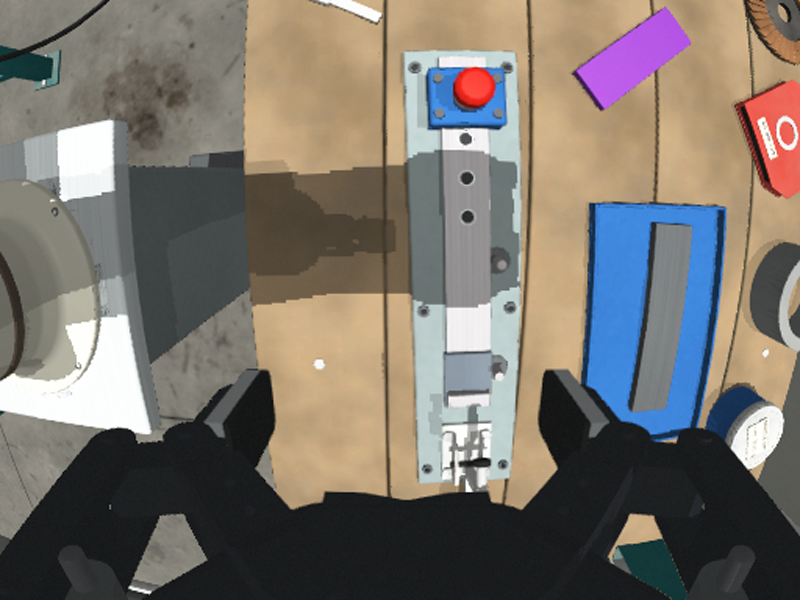

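The wrist view shows the jig with the knob at (474,88) and free holes at (466,139), (467,178) and (467,217). The pins are at (502,262) and (499,370), the end block is near y≈400, and the clamp is at (468,450). The bar in the tray is at (660,315).

```bash
python3 - <<'E'
from h import *
z=np.load("w1.npz");W=cloud(z["p"],z["d"],z,True);p=z["p"].astype(int)
v,u=np.mgrid[:384,:512];U=u*800/512;V=v*600/384
def box(a,b,c,d):return (U>a)&(U<b)&(V>c)&(V<d)
hsv=cv2.cvtColor(z["p"],cv2.COLOR_RGB2HSV);Z=W[...,2]
red=((hsv[...,0]<8)|(hsv[...,0]>172))&(hsv[...,1]>150)
m=red&box(440,505,60,115);print("knob",rect(W,m&(Z>Z[m].max()-.006)),Z[m].max(),Z[m].min())
print("bar",rect(W,box(625,698,215,418)&(hsv[...,1]<90)&(Z<.025)))
print("strip",rect(W,box(430,505,130,405)&(Z>.0145)&(Z<.021)&(hsv[...,1]<60)))
print("plate",rect(W,box(395,530,40,490)&(Z>.006)&(Z<.013)))
print("stop",rect(W,box(422,515,60,132)&(Z>.03)&(Z<.05)))
for n,b in dict(pin2=(488,515,240,280),pin1=(488,515,350,385)).items():
    m=box(*b)&(Z>.0235);print(n,rect(W,m),Z[m].max())
# holes: ray hits strip top z=.018
import itertools
C=-cv2.Rodrigues(z["rvec"])[0].T@z["tvec"].ravel()
for b in((455,477,130,147),(455,480,168,188),(455,480,207,227)):
    m=box(*b)&(p.sum(-1)<150);print("hole",U[m].mean(),V[m].mean(),m.sum());q=W[m].mean(0);t=(.018-C[2])/(q[2]-C[2]);print((C+t*(q-C)).round(4))
# profile down the strip centre
for vv in range(215,300,3):
    r=W[vv,299];print(vv,(r*1000).round(1),p[vv,299],end=";")
E
```

```text
knob (array([460.5, 148.5]), array([24.1, 24.4]), 82.3, np.int64(459), np.float64(81.4)) 0.08435790602981028 0.04150093141743592
bar (array([655.7, -32.3]), array([ 48.4, 185.1]), 0.6, np.int64(2972), np.float64(13.6))
strip (array([472.6,  11.2]), array([ 52.7, 227.4]), 2.1, np.int64(4981), np.float64(18.8))
plate (array([466.4,   0.5]), array([ 90.9, 384.3]), 2.3, np.int64(9963), np.float64(10.8))
stop (array([460.6, 148.2]), array([56.8, 44.2]), 2.0, np.int64(1342), np.float64(42.2))
pin2 (array([455.9,  55.4]), array([ 7.7, 98.2]), 46.8, np.int64(45), np.float64(32.3)) 0.3745514864012214
pin1 (array([454.4,   6.5]), array([  8. , 175.4]), 27.5, np.int64(51), np.float64(32.1)) 0.3745514864012214
hole nan nan 0
[nan nan nan]
hole 466.5625 177.63392857142858 35
[0.4635 0.0884 0.018 ]
hole 467.00892857142856 215.80357142857142 35
[0.4643 0.0589 0.018 ]
215 [467.5 -38.2  18.9] [240 238 238];218 [467.7 -42.3  18.8] [240 238 239];221 [467.8 -46.3  18.9] [240 238 238];224 [467.9 -50.1  19.7] [208 205 206];227 [468.2 -54.6  19. ] [145 158 169];230 [468.6 -59.3  17.6] [144 157 169];233 [46
[... 309 characters left out ...]
7  27.8] [240 237 238];260 [ 472.  -107.4   10.4] [167 176 174];263 [ 472.1 -111.8   11. ] [146 161 159];266 [ 472.3 -116.3   11.6] [140 154 152];269 [ 472.6 -121.4   11.2] [124 136 135];272 [ 472.3 -123.8   15.4] [201 202 197];275 [ 472.6 -128.9   15.1] [202 204 199];278 [ 472.8 -133.5   15.7] [181 183 179];281 [ 473.4 -139.6   14.2] [178 180 174];284 [ 473.6 -144.3   14.8] [130 130 128];287 [ 473.6 -148.3   16.6] [130 131 128];290 [ 474.4 -155.3   13.9] [130 131 128];293 [ 474.6 -160.1   14.7] [148 148 145];296 [ 470.7 -146.9   41.3] [25 25 27];299 [ 471.2 -152.6   40.4] [85 87 84];<stdin>:18: RuntimeWarning: Mean of empty slice.
  ret = ret.dtype.type(ret / rcount)
  ret = um.true_divide(
```

Request:
apply_moves --motion '[{"xyz":[50,18,15],"twist":-0.038,"jaw":1},{"xyz":[100,35,40],"twist":-0.038,"jaw":1},{"xyz":[127,42,85],"twist":-0.038,"jaw":1},{"xyz":[127,42,135],"twist":-0.038,"jaw":1},{"xyz":[127,42,174],"twist":-0.038,"jaw":1}]' --grip_force 60

```text
time: 2.02
ee_pos: [0.4594, 0.146, 0.0718]
tcp_rot: [-179.9, 0.0, 92.2]
wrist_force: [1.2, -0.1, 0.5]
opening: 0.0857
grasp_force: 0.0
```

```bash
python3 - <<'E'
from h import *
o=sensors.get_obs();print(o["ee_pos"],o["tcp_rot"])
p,d,c=snap("wrist","w2")
cv2.imwrite("pics/w2.png",p[...,::-1])
W=cloud(p,d,c,True);hsv=cv2.cvtColor(p,cv2.COLOR_RGB2HSV);Z=W[...,2]
red=((hsv[...,0]<8)|(hsv[...,0]>172))&(hsv[...,1]>150)&(Z>.05)
print("knob",rect(W,red),np.percentile(Z[red],98))
E
```

```text
[0.45939176 0.14598335 0.07175259] [-1.79884106e+02  3.22758920e-02  9.22315929e+01]
knob (array([463.8, 173.2]), array([73. , 25.8]), 82.1, np.int64(2746), np.float64(81.0)) 0.08283862388244491
```

View pics/w2.png

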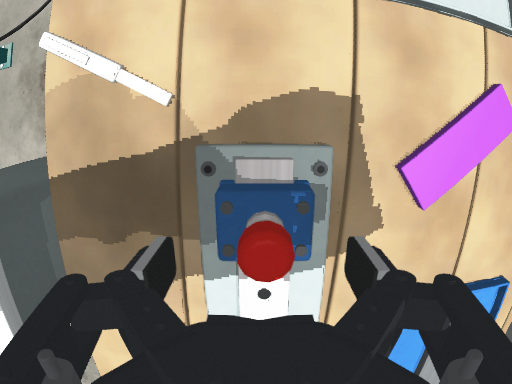

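The knob (266,250) sits between the open fingers, so I'll close on it.

Request:
apply_moves --motion '[{"xyz":[2,1,0],"twist":0,"jaw":0.2},{"xyz":[2,1,0],"twist":0,"jaw":-0.2},{"xyz":[2,1,0],"twist":0,"jaw":-0.6},{"xyz":[2,1,0],"twist":0,"jaw":-1},{"xyz":[2,1,0],"twist":0,"jaw":-1}]' --grip_force 60

```text
time: 2.7
ee_pos: [0.4619, 0.1481, 0.0761]
tcp_rot: [179.9, -0.0, 92.2]
wrist_force: [-2.5, -2.2, 8.2]
opening: 0.0245
grasp_force: 58.6
```

Opening reads 24.5 mm and the tool was pushed up 4 mm, so the grip is on the knob's rounded top. I'll regrip lower.

Request:
apply_moves --motion '[{"xyz":[0,0,0],"twist":0,"jaw":0},{"xyz":[0,0,7],"twist":0,"jaw":0},{"xyz":[0,0,7],"twist":0,"jaw":-1},{"xyz":[0,0,7],"twist":0,"jaw":-1},{"xyz":[0,0,7],"twist":0,"jaw":-1}]' --grip_force 60

```text
time: 3.32
ee_pos: [0.4615, 0.1477, 0.0669]
tcp_rot: [180.0, 0.0, 92.2]
wrist_force: [5.9, -0.8, -5.6]
opening: 0.025
grasp_force: 59.1
```

Request:
apply_moves --motion '[{"xyz":[0,0,-4],"twist":0,"jaw":-1},{"xyz":[0,0,-8],"twist":0,"jaw":-1},{"xyz":[0,0,-12],"twist":0,"jaw":-1},{"xyz":[0,0,-13],"twist":0,"jaw":-1},{"xyz":[0,0,-13],"twist":0,"jaw":-1}]'

```text
time: 3.95
ee_pos: [0.4614, 0.1477, 0.079]
tcp_rot: [-180.0, 0.0, 92.2]
wrist_force: [8.0, 2.1, -12.3]
opening: 0.0244
grasp_force: 61.1
```

```bash
python3 - <<'E'
from h import *
o=sensors.get_obs();print(o["ee_pos"],o["wrist_force"],o["opening"])
p,d,c=snap("wrist","w3");W=cloud(p,d,c,True);hsv=cv2.cvtColor(p,cv2.COLOR_RGB2HSV);Z=W[...,2]
red=((hsv[...,0]<8)|(hsv[...,0]>172))&(hsv[...,1]>150)&(Z>.05)&(Z<.12);v,u=np.nonzero(red)
m=red&(np.mgrid[:384,:512][0]<300);print("knob",rect(W,m),np.percentile(Z[m],[2,50,90,98]))
cv2.imwrite("pics/w3.png",p[120:384,100:430,::-1])
E
```

```text
[0.46139035 0.14767777 0.07901669] [  7.96799052   2.06971021 -12.34879758] 0.024431677700544326
knob (array([460.3, 149.5]), array([24.9, 25.7]), 1.2, np.int64(2894), np.float64(93.1)) [0.07847486 0.09305139 0.09429153 0.09477405]
```

View pics/w3.png

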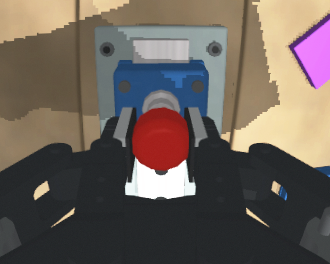

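The knob is gripped and its top has risen 12 mm. Next is the 30 mm slide toward the end block.

Request:
apply_moves --motion '[{"xyz":[-6,0,0],"twist":0,"jaw":-1},{"xyz":[-14,0,0],"twist":0,"jaw":-1},{"xyz":[-22,0,0],"twist":0,"jaw":-1},{"xyz":[-28,0,0],"twist":0,"jaw":-1},{"xyz":[-30,0,0],"twist":0,"jaw":-1}]'

```text
time: 4.62
ee_pos: [0.4625, 0.1177, 0.079]
tcp_rot: [-180.0, -0.0, 92.2]
wrist_force: [8.3, 2.0, -14.0]
opening: 0.0248
grasp_force: 61.1
```

```bash
cat >k.py <<'E'
from h import *
import sys
o=sensors.get_obs();print(o["ee_pos"],o["wrist_force"],o["opening"])
p,d,c=snap("wrist",sys.argv[1]);W=cloud(p,d,c,True);hsv=cv2.cvtColor(p,cv2.COLOR_RGB2HSV);Z=W[...,2];V=np.mgrid[:384,:512][0]
red=((hsv[...,0]<8)|(hsv[...,0]>172))&(hsv[...,1]>150)&(Z>.05)&(Z<.12)&(V<300)
print("knob",rect(W,red),np.percentile(Z[red],[90,98]))
bl=(hsv[...,0]>95)&(hsv[...,0]<125)&(hsv[...,1]>130)&(Z>.036)&(Z<.048);print("stop",rect(W,bl))
E
python3 k.py w4; python3 - <<'E'
from h import *
z=np.load("w3.npz");W=cloud(z["p"],z["d"],z,True);Z=W[...,2];hsv=cv2.cvtColor(z["p"],cv2.COLOR_RGB2HSV)
bl=(hsv[...,0]>95)&(hsv[...,0]<125)&(hsv[...,1]>130)&(Z>.036)&(Z<.048);print("stop before",rect(W,bl))
E
```

```text
[0.46253476 0.11767293 0.07901751] [  8.29107265   1.97858381 -13.96898047] 0.0247600482609664
knob (array([461.4, 119.6]), array([24.9, 25.4]), 2.9, np.int64(2890), np.float64(93.1)) [0.09431749 0.09483711]
stop (array([623.2,  24.5]), array([ 52.8, 441.2]), 57.8, np.int64(3022), np.float64(42.2))
stop before (array([460.4, 156. ]), array([55.1, 29.8]), 2.4, np.int64(3005), np.float64(42.2))
```

The TCP and knob both moved 30.0 mm. I'll lower the pin, then release.

Request:
apply_moves --motion '[{"xyz":[0,0,4],"twist":0,"jaw":-1},{"xyz":[0,0,8],"twist":0,"jaw":-1},{"xyz":[0,0,12],"twist":0,"jaw":-1},{"xyz":[0,0,12],"twist":0,"jaw":-0.3},{"xyz":[0,0,12],"twist":0,"jaw":0.2}]'

```text
time: 5.3
ee_pos: [0.4621, 0.1179, 0.0685]
tcp_rot: [-180.0, -0.0, 92.2]
wrist_force: [-0.5, -1.2, 1.0]
opening: 0.047
grasp_force: 0.0
```

Request:
apply_moves --motion '[{"xyz":[0,0,0],"twist":0,"jaw":1},{"xyz":[0,0,0],"twist":0,"jaw":1},{"xyz":[0,0,-10],"twist":0,"jaw":1},{"xyz":[0,0,-40],"twist":0,"jaw":1},{"xyz":[0,0,-60],"twist":0,"jaw":1}]'

```text
time: 5.92
ee_pos: [0.4626, 0.1179, 0.1302]
tcp_rot: [179.9, -0.0, 92.2]
wrist_force: [-0.2, 0.8, 0.3]
opening: 0.0855
grasp_force: 0.0
```

```bash
python3 k.py w5; python3 - <<'E'
from h import *
z=np.load("w5.npz");W=cloud(z["p"],z["d"],z,True);p=z["p"].astype(int)
cv2.imwrite("pics/w5.png",z["p"][...,::-1])
E
```

```text
[0.462635   0.11794582 0.13024449] [-0.23629101  0.7588776   0.31420838] 0.08548953960395746
knob (array([462.1, 119.5]), array([25. , 25.1]), 1.3, np.int64(1362), np.float64(81.2)) [0.08233158 0.08282799]
stop (array([462. , 119.2]), array([55.2, 43.2]), 2.0, np.int64(2327), np.float64(42.2))
```

View pics/w5.png

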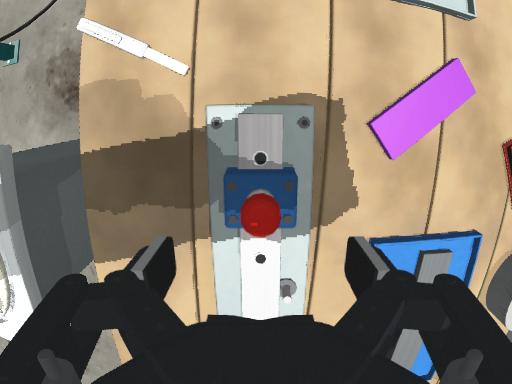

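The pin is home: the knob top is back at 82.8 mm, as before the lift. The stop at (260,200) now sits one hole in, with the outermost hole at (261,158) showing behind it. Next I'll look at the bar.

Request:
apply_moves --motion '[{"xyz":[-40,28,-30],"twist":0,"jaw":1},{"xyz":[-82,60,-60],"twist":0,"jaw":1},{"xyz":[-124,92,-70],"twist":0,"jaw":1},{"xyz":[-166,124,-70],"twist":0,"jaw":1},{"xyz":[-204,149,-70],"twist":0,"jaw":1}]'

```text
time: 6.6
ee_pos: [0.6201, -0.082, 0.1982]
tcp_rot: [180.0, 0.0, 92.2]
wrist_force: [0.7, -0.3, 0.8]
opening: 0.0856
grasp_force: 0.0
```

```bash
python3 - <<'E'
from h import *
o=sensors.get_obs();print(o["ee_pos"],o["tcp_rot"])
p,d,c=snap("wrist","w6");W=cloud(p,d,c,True);hsv=cv2.cvtColor(p,cv2.COLOR_RGB2HSV);Z=W[...,2]
m=(hsv[...,1]<80)&(Z>.009)&(Z<.018)&(np.abs(W[...,0]-.655)<.05)&(np.abs(W[...,1]+.03)<.11)
n,l,s,_=cv2.connectedComponentsWithStats(cv2.morphologyEx(m.astype(np.uint8),cv2.MORPH_OPEN,np.ones((5,5))))
k=1+np.argmax(s[1:,4]);M=l==k
print("bar",rect(W,M),s[k])
j=(hsv[...,1]<90)&(Z>.006)&(Z<.013)&(np.abs(W[...,0]-.466)<.06)
X=np.round(W[j].max(0),3),np.round(W[j].min(0),3);print(X)
cv2.imwrite("pics/w6.png",p[...,::-1])
E
```

```text
[ 0.62008092 -0.08195078  0.19821119] [1.79982189e+02 1.32781320e-03 9.21565927e+01]
bar (array([652.6, -29.6]), array([ 39.8, 178.8]), 0.6, np.int64(6118), np.float64(13.8)) [ 273   45   43  166 6118]
(array([0.519, 0.117, 0.013]), array([ 0.418, -0.192,  0.006]))
```

View pics/w6.png

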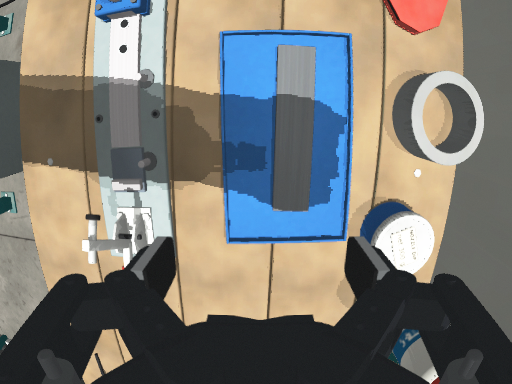

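The bar lies at image (295,128), measured centre (652.6, −29.6) mm. It is 178.8 × 39.8 mm, so it is the long bar. I'll check where the fingertips really are in the depth data.

```bash
python3 - <<'E'
from h import *
for n,t in(("w6",.1982),("w3",.079)):
    z=np.load(n+".npz");W=cloud(z["p"],z["d"],z,True);d=z["d"]
    c=np.load(n+".npz");R=cv2.Rodrigues(z["rvec"])[0]
    v,u=np.mgrid[:384,:512]
    m=(v>230)&(v<300)&(d>0)&(z["d"]<.19)&(z["p"].max(-1)<140)
    for s in(u<256,u>256):
        q=W[m&s&(W[...,2]<t+.02)&(np.abs(W[...,2]-t)<.03)];print(n,len(q),(np.percentile(q[:,2],[0.5,2,10])-t).round(4))
E
```

```text
w6 1013 [-0.0027 -0.002   0.0013]
w6 1008 [-0.0028 -0.0021  0.0014]
w3 1012 [-0.0127 -0.0084 -0.0046]
w3 1038 [-0.0126 -0.0083 -0.0039]
```

Request:
apply_moves --motion '[{"xyz":[20,17,35],"twist":0.027,"jaw":0.45},{"xyz":[39,34,85],"twist":0.027,"jaw":0.45},{"xyz":[39,34,130],"twist":0.027,"jaw":0.45},{"xyz":[39,34,165],"twist":0.027,"jaw":0.45},{"xyz":[39,34,181],"twist":0.027,"jaw":0.45}]' --grip_force 90

```text
time: 7.28
ee_pos: [0.6503, -0.0399, 0.0149]
tcp_rot: [-179.8, -0.0, 90.6]
wrist_force: [1.2, -0.2, 0.4]
opening: 0.0619
grasp_force: 0.0
```

Request:
apply_moves --motion '[{"xyz":[0,0,1],"twist":0,"jaw":0.1},{"xyz":[0,0,1],"twist":0,"jaw":-0.2},{"xyz":[0,0,1],"twist":0,"jaw":-0.6},{"xyz":[0,0,1],"twist":0,"jaw":-1}]'

```text
time: 7.78
ee_pos: [0.6527, -0.0402, 0.0192]
tcp_rot: [179.8, 0.0, 90.6]
wrist_force: [-2.3, 0.3, 7.8]
opening: 0.0373
grasp_force: 94.0
```

Request:
apply_moves --motion '[{"xyz":[0,0,-10],"twist":0,"jaw":-1},{"xyz":[0,0,-40],"twist":0,"jaw":-1},{"xyz":[0,0,-80],"twist":0,"jaw":-1},{"xyz":[0,0,-100],"twist":0,"jaw":-1},{"xyz":[0,0,-100],"twist":0,"jaw":-1}]'

```text
time: 8.4
ee_pos: [0.6523, -0.0401, 0.1184]
tcp_rot: [179.8, 0.0, 90.6]
wrist_force: [-0.2, 0.4, -6.0]
opening: 0.0372
grasp_force: 91.7
```

```bash
cat >b.py <<'E'
from h import *
import sys
o=sensors.get_obs();t=o["ee_pos"];print(t,o["tcp_rot"],o["wrist_force"],o["opening"])
p,d,c=snap("wrist",sys.argv[1]);W=cloud(p,d,c,True);hsv=cv2.cvtColor(p,cv2.COLOR_RGB2HSV)
a=np.radians(o["tcp_rot"][2]);ax=np.array([np.cos(a),np.sin(a)]);ay=np.array([np.sin(a),-np.cos(a)])
L=W[...,:2]-t[:2];lx,ly=L@ax,L@ay;h=W[...,2]-t[2]
m=(np.abs(ly)<.028)&(lx>.015)&(lx<.13)&(h>-.025)&(h<.015)&(hsv[...,1]<90)
cv2.imwrite("pics/%s.png"%sys.argv[1],p[...,::-1]);cv2.imwrite("m.png",m*255)
P=np.c_[lx[m],ly[m],h[m]]
pl=np.linalg.lstsq(np.c_[P[:,:2],np.ones(len(P))],P[:,2],rcond=None)[0];print("n",len(P),"plane slopes/h0",pl.round(4))
for lo in np.arange(.02,.12,.02):
    s=P[(P[:,0]>lo)&(P[:,0]<lo+.02)]
    if len(s)>20: print(lo.round(2),np.percentile(s[:,1],[1,99]).round(4),np.median(s[:,2]).round(4))
print("far end lx",np.percentile(P[:,0],[99,99.8]).round(4))
E
python3 b.py w7
```

```text
[ 0.65232175 -0.04014211  0.11836825] [1.79824516e+02 1.63626796e-02 9.06283047e+01] [-0.15636177  0.37285474 -5.96826713] 0.03719443205541752
n 16135 plane slopes/h0 [-0.0046 -0.0009 -0.0054]
0.02 [-0.0202  0.0185] -0.0055
0.04 [-0.0203  0.0185] -0.0057
0.06 [-0.0202  0.0185] -0.0057
0.08 [-0.0202  0.0188] -0.0058
far end lx [0.0991 0.0999][ WARN:0@1.579] global loadsave.cpp:1063 imwrite_ Unsupported depth image for selected encoder is fallbacked to CV_8U.
```

View pics/w7.png

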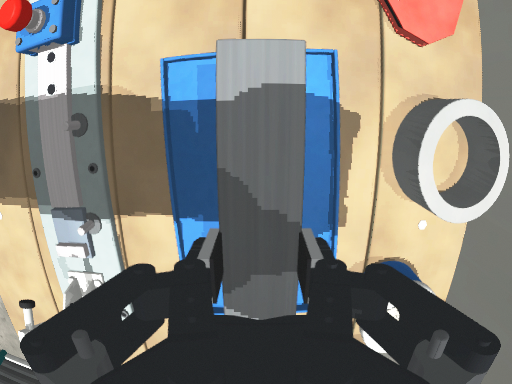

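The bar is held level and in line with the tool: its far end is 100 mm ahead of the TCP and its top 5.5 mm below. I'll refine the nest position from the pictures already taken.

```bash
python3 - <<'E'
from h import *
a=np.radians(2.28);X=np.array([np.cos(a),np.sin(a)]);Y=np.array([-np.sin(a),np.cos(a)]);O=np.array([.4699,-.0878])
for n in("w1","w6","w7"):
    z=np.load(n+".npz");W=cloud(z["p"],z["d"],z,True);L=W[...,:2]-O;x,y,h=L@X*1e3,L@Y*1e3,W[...,2]*1e3
    hs=cv2.cvtColor(z["p"],cv2.COLOR_RGB2HSV);g=hs[...,1]<100
    def rep(k,m):
        if m.sum()>8: print(n,k,m.sum(),"x",np.percentile(x[m],[2,50,98]).round(1),"y",np.percentile(y[m],[2,50,98]).round(1),"z",np.percentile(h[m],[5,50,95]).round(1))
    rep("endblk",(abs(x)<12)&(y>-18)&(y<8)&(h>24.5)&(h<29))
    rep("pin1",(abs(x-24)<9)&(abs(y-18)<9)&(h>29)&(h<36))
    rep("pin2",(abs(x-24)<9)&(abs(y-110)<9)&(h>29)&(h<36))
    rep("plate",(abs(x)<60)&(y>30)&(y<80)&(h>8)&(h<13)&g)
    rep("strip",(abs(x)<30)&(y>45)&(y<100)&(h>15.5)&(h<22)&g)
    rep("stop",(abs(x)<35)&(y>170)&(y<270)&(h>39)&(h<45))
    m=(abs(x)<45)&(y<8)&(y>-110)&(h>34)&(h<125); rep("clamp",m)
    mr=((hs[...,0]<8)|(hs[...,0]>172))&(hs[...,1]>150)&(y<-40)&(abs(x)<40); rep("grip",mr)
    for lo in range(30,120,15): rep("clampz%d"%lo,m&(h>lo)&(h<lo+15))
E
```

```text
w1 endblk 141 x [-11.5   0.3  11.1] y [-10.2  -4.3   0.5] z [25.4 26.6 27.9]
w1 pin1 37 x [20.3 23.9 27.9] y [15.3 19.7 22.8] z [30.  32.3 33.5]
w1 pin2 37 x [20.5 23.3 27.1] y [107.2 111.2 114.3] z [30.1 32.4 33.6]
w1 plate 1367 x [-44.3 -20.   43.9] y [31.  54.6 79.2] z [ 9.6 10.9 12.1]
w1 strip 1221 x [-18.   -0.4  17.4] y [46.1 73.1 98.9] z [17.7 18.9 20. ]
w1 stop 1210 x [-27.2  -8.9  26.7] y [214.9 230.  257.5] z [40.5 42.2 44.2]
w1 clamp 458 x [-14.8  -2.7  11.7] y [-82.1 -47.8 -12.6] z [ 38.1  64.9 111.8]
w1 clampz30 129 x [-16.4  -4.4  12.8] y [-85.2 -58.8 -44.6] z [35.  41.1 44.4]
w1 clampz45 90 x [-13.1  -7.3   2.8] y [-82.8 -61.3 -52.2] z [46.  49.8 56.2]
w1 clampz60 24 x [-4.1 -3.6  1.7] y [-62.1 -54.3 -51.5] z [61.5 67.  72.5]
w1 clampz75 24 x [-3.8 -3.4  0. ] y [-53.7 -48.  -43.9] z [76.9 83.  88.9]
w1 clampz90 35 x [-6.5 -2.3  6.5] y [-44.9 -14.9 -12.6] z [ 94.3  99.9 104.7]
w1 clampz105 156 x [-5.8 -0.4  4.1] y [-34.  -22.7 -12. ] z [106.  108.6 112.8]
w6 endblk 189 x [-11.5   0.3  11.4] y [-10.3  -4.9   0.2] z [25.6 27.  27.9]
w6 pin1 43 x [21.4 25.  28.1] y [15.8 1
[... 994 characters left out ...]
 32.2 33.6]
w7 pin2 71 x [21.5 25.9 28.7] y [106.8 110.3 114. ] z [29.4 32.6 33.6]
w7 plate 1944 x [-42.5  25.3  45. ] y [31.1 54.  79. ] z [ 9.5 10.9 12.1]
w7 strip 1801 x [-16.8   2.7  18.5] y [46.1 72.9 98.9] z [17.4 18.8 20. ]
w7 stop 1368 x [-23.4  10.7  28.2] y [184.4 197.6 224.3] z [40.  42.3 44.1]
w7 clamp 574 x [-12.3   1.5  11.3] y [-58.1 -30.6 -12.5] z [ 36.4 106.9 122.3]
w7 clampz30 120 x [-12.9 -10.4  13.7] y [-59.2 -50.1 -44.5] z [34.4 38.9 44.6]
w7 clampz45 28 x [-13.2 -11.2  -8.9] y [-58.1 -55.6 -52.3] z [45.2 46.9 49.2]
w7 clampz90 90 x [-4.8  3.5  8.2] y [-42.1 -15.9 -12.8] z [ 95.9 102.1 104.8]
w7 clampz105 285 x [-2.7  2.7  6.5] y [-34.3 -25.4 -12.1] z [105.5 109.  117.3]
```

The nest origin fits to within 0.5 mm and the stop face is 184 mm from the end block. I'll carry the bar over, shifting along y first to clear the clamp arm.

Request:
apply_moves --motion '[{"xyz":[20,-30,0],"twist":-0.029,"jaw":-1},{"xyz":[36,-75,0],"twist":-0.029,"jaw":-1},{"xyz":[36,-125,0],"twist":-0.029,"jaw":-1},{"xyz":[36,-170,0],"twist":-0.029,"jaw":-1},{"xyz":[36,-188,0],"twist":-0.029,"jaw":-1}]'

```text
time: 9.07
ee_pos: [0.4602, -0.0061, 0.1147]
tcp_rot: [-179.8, -0.0, 92.3]
wrist_force: [0.4, 0.4, -5.4]
opening: 0.0374
grasp_force: 92.6
```

```bash
cat >>b.py <<'E'
a=np.radians(2.28);X=np.array([np.cos(a),np.sin(a)]);Y=np.array([-np.sin(a),np.cos(a)]);O=np.array([.4699,-.0878])
print("TCP nest",((t[:2]-O)@X*1e3).round(1),((t[:2]-O)@Y*1e3).round(1))
E
python3 b.py w8 2>/dev/null
```

```text
[ 0.46015148 -0.00608331  0.11472666] [-1.79841238e+02 -7.80713839e-03  9.22978680e+01] [ 0.40404175  0.44468459 -5.37443117] 0.03740274425056936
n 16209 plane slopes/h0 [-0.0044 -0.0061 -0.0053]
0.02 [-0.0203  0.0185] -0.0055
0.04 [-0.0204  0.0186] -0.0056
0.06 [-0.0204  0.0186] -0.0057
0.08 [-0.0203  0.0187] -0.0057
far end lx [0.0991 0.0999]
TCP nest -6.5 82.0
```

Request:
apply_moves --motion '[{"xyz":[0,0,20],"twist":0,"jaw":-1},{"xyz":[0,0,45],"twist":0,"jaw":-1},{"xyz":[0,0,65],"twist":0,"jaw":-1},{"xyz":[0,0,73],"twist":0,"jaw":-1},{"xyz":[0,0,73],"twist":0,"jaw":-1}]'

```text
time: 9.75
ee_pos: [0.4626, -0.0061, 0.0425]
tcp_rot: [-179.9, -0.0, 92.3]
wrist_force: [0.4, 0.2, -5.6]
opening: 0.0373
grasp_force: 92.5
```

```bash
python3 b.py w9 2>/dev/null | sed -n '1,2p;$p'
```

```text
[ 0.46264241 -0.00614345  0.04254832] [-1.79905445e+02 -4.23677471e-03  9.22899398e+01] [ 0.39793223  0.23477707 -5.60022043] 0.03729414623200788
n 17375 plane slopes/h0 [ 0.0158 -0.034  -0.0066]
TCP nest -4.0 81.9
```

Request:
apply_moves --motion '[{"xyz":[0,0,5],"twist":0,"jaw":-1},{"xyz":[0,0,7],"twist":0,"jaw":-1},{"xyz":[0,2,7],"twist":0,"jaw":-1},{"xyz":[0,4,7],"twist":0,"jaw":-1},{"xyz":[0,5,7],"twist":0,"jaw":-1}]'

```text
time: 10.42
ee_pos: [0.4681, -0.0059, 0.0364]
tcp_rot: [-180.0, 0.0, 92.3]
wrist_force: [-3.9, 0.2, -4.6]
opening: 0.0376
grasp_force: 92.8
```

Request:
apply_moves --motion '[{"xyz":[0,0,1],"twist":0,"jaw":-1},{"xyz":[0,0,2],"twist":0,"jaw":-1},{"xyz":[0,0,3],"twist":0,"jaw":-1},{"xyz":[0,0,3],"twist":0,"jaw":-1}]'

```text
time: 10.92
ee_pos: [0.4681, -0.0059, 0.0341]
tcp_rot: [180.0, -0.0, 92.3]
wrist_force: [-5.9, -1.2, 5.0]
opening: 0.0372
grasp_force: 93.8
```

Request:
apply_moves --motion '[{"xyz":[0,0,0],"twist":0,"jaw":-0.1},{"xyz":[0,-1,0],"twist":0,"jaw":0.2},{"xyz":[0,-1,0],"twist":0,"jaw":0.2},{"xyz":[0,-1,-20],"twist":0,"jaw":0.2},{"xyz":[0,-1,-60],"twist":0,"jaw":0.2}]'

```text
time: 11.55
ee_pos: [0.4664, -0.006, 0.0927]
tcp_rot: [-179.9, -0.0, 92.3]
wrist_force: [0.5, -0.8, -0.1]
opening: 0.0516
grasp_force: 0.0
```

Request:
apply_moves --motion '[{"xyz":[0,0,-50],"twist":0,"jaw":0.2},{"xyz":[0,0,-100],"twist":0,"jaw":0.2},{"xyz":[-30,0,-120],"twist":0,"jaw":0.2},{"xyz":[-50,0,-130],"twist":0,"jaw":0.2}]'

```text
time: 12.05
ee_pos: [0.4698, -0.0567, 0.2251]
tcp_rot: [179.8, 0.0, 92.3]
wrist_force: [-0.1, 1.3, -0.6]
opening: 0.0511
grasp_force: 0.0
```

```bash
cat >v.py <<'E'
from h import *
import sys
o=sensors.get_obs();t=o["ee_pos"];print(t,o["tcp_rot"],o["wrist_force"])
n=sys.argv[1];p,d,c=snap("wrist",n);W=cloud(p,d,c,True);cv2.imwrite("pics/%s.png"%n,p[...,::-1])
a=np.radians(2.28);X=np.array([np.cos(a),np.sin(a)]);Y=np.array([-np.sin(a),np.cos(a)]);O=np.array([.4699,-.0878])
L=W[...,:2]-O;x,y,h=L@X*1e3,L@Y*1e3,W[...,2]*1e3
def rep(k,m):
    if m.sum()>8: print(k,m.sum(),"x",np.percentile(x[m],[1,50,99]).round(1),"y",np.percentile(y[m],[1,50,99]).round(1),"z",np.percentile(h[m],[5,50,95]).round(1))
rep("stop",(abs(x)<35)&(y>170)&(y<240)&(h>39)&(h<45))
hs=cv2.cvtColor(p,cv2.COLOR_RGB2HSV);B=(abs(x)<24)&(y>3)&(y<183)&(h>25)&(h<32)&(p.max(-1)<150)
for lo in range(0,190,30): rep("bar%d"%lo,B&(y>lo)&(y<lo+30)&(x<20.5))
r=((hs[...,0]<8)|(hs[...,0]>172))&(hs[...,1]>150)
rep("knob",r&(y>170)&(h>50)&(h<110)&(abs(x)<20));rep("grip",r&(y<-30)&(abs(x)<40))
E
python3 v.py w10
```

```text
[ 0.46984548 -0.05672664  0.22505362] [1.79832365e+02 3.02381373e-02 9.23053639e+01] [-0.12045312  1.2679066  -0.62154108]
stop 1234 x [-27.5   0.6  27.7] y [184.2 197.4 222. ] z [40.4 42.2 44.1]
bar0 776 x [-19.3   0.8  18.9] y [ 3.5 17.5 29.8] z [27.7 28.9 30. ]
bar30 982 x [-20.1  -0.3  19.5] y [30.1 44.7 59.2] z [27.6 28.9 29.9]
bar60 1012 x [-18.7   0.7  19.3] y [60.1 75.5 89.7] z [27.6 28.8 30. ]
bar90 887 x [-18.6   0.7  20.1] y [ 90.7 103.7 116.9] z [27.7 28.9 30. ]
bar150 11 x [19.8 19.9 20. ] y [153.3 159.  179.2] z [27.9 28.9 30.5]
bar180 25 x [-19.6   4.9  19.7] y [180.8 181.6 182. ] z [27.4 28.7 29.6]
knob 418 x [-12.3   0.   12.5] y [193.  199.1 206.9] z [68.4 80.5 82.5]
grip 475 x [-7.5  0.9  8.2] y [-136.9 -115.4  -94.3] z [53.5 60.8 67. ]
```

View pics/w10.png

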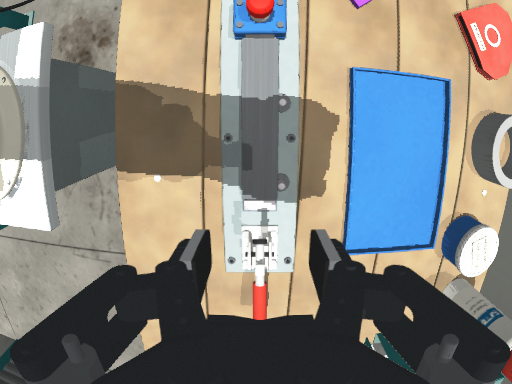

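The bar is seated: flat at 28 mm height, ends at y≈2 and 182, and against the pins at (283,102) and (283,182). The clamp grip is at (260,300), so I'll move over for a full view of it.

Request:
apply_moves --motion '[{"xyz":[-50,0,0],"twist":0,"jaw":0.2},{"xyz":[-105,0,0],"twist":0,"jaw":0.2},{"xyz":[-155,0,0],"twist":0,"jaw":0.2},{"xyz":[-190,0,0],"twist":0,"jaw":0.2},{"xyz":[-190,0,0],"twist":0,"jaw":0.2}]'

```text
time: 12.72
ee_pos: [0.4766, -0.2476, 0.2225]
tcp_rot: [-180.0, -0.0, 92.1]
wrist_force: [-0.3, -0.4, 0.3]
opening: 0.0513
grasp_force: 0.0
```

```bash
cat >>v.py <<'E'
G=r&(y<-30)&(abs(x)<40)&(h>20)
for lo in range(-200,-60,8):
    s=G&(y>lo)&(y<=lo+8)
    if s.sum()>5: print(lo+4,"x",np.percentile(x[s],[2,98]).round(1),"ztop",np.percentile(h[s],[50,95]).round(1))
m=(abs(x)<14)&(h>30)&(h<125)&(y<0)&(y>-110)&~r
for lo in range(-110,0,8):
    s=m&(y>lo)&(y<=lo+8)
    if s.sum()>5: print("arm",lo+4,"z",np.percentile(h[s],[5,50,98]).round(1))
E
python3 v.py w11
```

```text
[ 0.47663893 -0.24759568  0.22250178] [-1.79969095e+02 -1.25511822e-02  9.21234349e+01] [-0.26124553 -0.41009573  0.34480716]
bar0 72 x [-19.8   7.7  20.2] y [ 3.1 15.6 28.7] z [27.1 28.4 30.2]
bar30 10 x [-18.5  19.2  19.3] y [30.2 33.7 36.1] z [27.5 28.1 29.3]
grip 2481 x [-13.3   2.3  39.2] y [-354.5 -164.8  -94.7] z [10.3 53.7 73.8]
-164 x [-7.4  7. ] ztop [74.7 77. ]
-156 x [-7.4  7.1] ztop [73. 75.]
-148 x [-7.4  8.1] ztop [ 70.5 257.9]
-140 x [-7.4  7.1] ztop [68.3 70.6]
-132 x [-7.4  7.1] ztop [66.1 68.3]
-124 x [-7.4  7.2] ztop [63.9 66. ]
-116 x [-7.4  7.2] ztop [61.8 63.8]
-108 x [-7.4  7.3] ztop [59.6 61.6]
-100 x [-7.4  7.3] ztop [57.5 59.5]
-92 x [-7.3  7.2] ztop [ 56.5 349. ]
arm -90 z [31.2 53.  56.8]
arm -82 z [37.5 49.6 52.7]
arm -74 z [46.4 48.8 50.9]
arm -66 z [39.5 50.9 71.7]
arm -58 z [ 40.7  73.9 118.4]
arm -50 z [ 41.7 118.  121.7]
arm -42 z [115.1 119.4 124.8]
arm -34 z [120.9 122.8 124.7]
arm -26 z [107.1 109.6 111. ]
arm -18 z [101.2 106.8 110.3]
arm -10 z [106.  107.9 109.3]
```

View pics/w11.png

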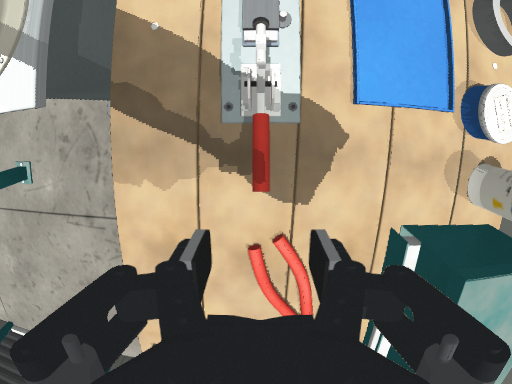

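The grip at (261,150) fits a line 15° above horizontal, axis point about (y −147, z 61.6), hinge about (−61, 39). That puts the clamp at 1.31 rad, within the stated open range. I'll grip it across x.

Request:
apply_moves --motion '[{"xyz":[13,0,45],"twist":0,"jaw":0.2},{"xyz":[13,0,95],"twist":0,"jaw":0.2},{"xyz":[13,0,140],"twist":0,"jaw":0.2},{"xyz":[13,0,161],"twist":0,"jaw":0.0},{"xyz":[13,0,161],"twist":0,"jaw":-0.3}]' --grip_force 35

```text
time: 13.4
ee_pos: [0.4754, -0.2312, 0.0608]
tcp_rot: [-179.9, -0.1, 92.4]
wrist_force: [-0.2, 0.7, 0.8]
opening: 0.0298
grasp_force: 0.0
```

Request:
apply_moves --motion '[{"xyz":[0,0,0],"twist":0,"jaw":-0.6},{"xyz":[0,0,0],"twist":0,"jaw":-1},{"xyz":[0,0,0],"twist":0,"jaw":-1},{"xyz":[0,0,0],"twist":0,"jaw":-1}]'

```text
time: 13.9
ee_pos: [0.4767, -0.2327, 0.0629]
tcp_rot: [179.9, -0.0, 92.3]
wrist_force: [1.0, 4.0, 2.1]
opening: 0.0156
grasp_force: 34.3
```

Request:
apply_moves --motion '[{"xyz":[3,0,-8],"twist":0,"jaw":-1},{"xyz":[8,0,-19],"twist":0,"jaw":-1},{"xyz":[15,0,-29],"twist":0,"jaw":-1},{"xyz":[23,0,-38],"twist":0,"jaw":-1},{"xyz":[32,0,-46],"twist":0,"jaw":-1}]'

```text
time: 14.52
ee_pos: [0.4754, -0.201, 0.1079]
tcp_rot: [180.0, 0.0, 92.3]
wrist_force: [6.3, 0.3, -11.2]
opening: 0.0156
grasp_force: 34.2
```

Request:
apply_moves --motion '[{"xyz":[10,0,-6],"twist":0,"jaw":-1},{"xyz":[21,0,-11],"twist":0,"jaw":-1},{"xyz":[30,0,-14],"twist":0,"jaw":-1},{"xyz":[37,0,-15],"twist":0,"jaw":-1},{"xyz":[41,0,-16],"twist":0,"jaw":-1}]'

```text
time: 15.15
ee_pos: [0.4738, -0.1606, 0.1244]
tcp_rot: [179.9, 0.1, 92.3]
wrist_force: [3.4, -3.6, -5.8]
opening: 0.015
grasp_force: 34.2
```

Request:
apply_moves --motion '[{"xyz":[2,0,0],"twist":0,"jaw":-1},{"xyz":[4,0,0],"twist":0,"jaw":-1},{"xyz":[6,0,0],"twist":0,"jaw":-1},{"xyz":[6,0,0],"twist":0,"jaw":-1}]'

```text
time: 15.65
ee_pos: [0.4735, -0.1544, 0.1244]
tcp_rot: [179.9, 0.1, 92.3]
wrist_force: [4.7, -2.7, -4.2]
opening: 0.0121
grasp_force: 32.2
```

Opening has dropped to 12 mm, so the pads may be slipping past a grip that has stopped moving. I'll look.

```bash
python3 v.py w12 | grep -v knob; python3 - <<'E'
from h import *
p,d=camera("scene");z=camera_params("scene");uv=project([.47,-.12,.06],z)[0].astype(int);print(uv)
s=p[max(0,uv[1]-70):uv[1]+60,uv[0]-80:uv[0]+80,::-1]
w=np.load("w12.npz")["p"][...,::-1]
s=cv2.resize(s,(400,int(s.shape[0]*400/s.shape[1])),interpolation=cv2.INTER_CUBIC)
c=np.zeros((384,800,3),np.uint8);c[:s.shape[0],:400]=s[:384];c[:,400:]=w[:,56:456];cv2.imwrite("pics/c12.png",c)
E
```

```text
[ 0.47349304 -0.1543516   0.12435397] [1.79943732e+02 5.75988315e-02 9.22699182e+01] [ 4.69536445 -2.68298263 -4.16582271]
bar0 987 x [-19.8  -8.   20. ] y [ 3.1 12.  25.7] z [27.7 28.8 29.9]
bar60 10 x [-19.4 -19.3  19.3] y [61.  71.1 74.4] z [28.  28.9 29.5]
grip 2641 x [-7.1  0.   7.3] y [-85.8 -75.8 -63. ] z [ 80.8 123.4 147.2]
-84 x [-7.3  7.7] ztop [144.3 148.1]
-76 x [-5.8  5.7] ztop [125.6 139.2]
-68 x [-6.6  6.6] ztop [ 94.7 109.4]
-60 x [-4.3  4.4] ztop [77.9 81.7]
arm -90 z [30.4 33.9 35.3]
arm -82 z [31.8 38.2 54.7]
arm -74 z [ 31.2  49.2 122.9]
arm -66 z [ 40.6  50.8 120.6]
arm -58 z [ 41.3  58.9 124.3]
arm -50 z [41.  52.1 54.8]
arm -42 z [33.1 54.3 55.8]
arm -34 z [54.4 55.5 56.9]
arm -26 z [55.5 56.5 58.2]
arm -18 z [56.6 57.8 59. ]
arm -10 z [57.5 58.7 59.9]
arm -2 z [58.2 59.5 61.1]
[289 189]
```

View pics/c12.png

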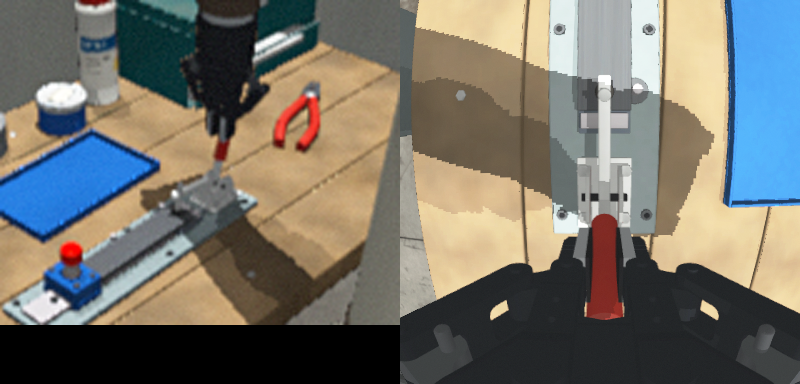

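The clamp arm is down over the bar, but the grip still leans about 20° and the pads have slid past it toward +y. I'll open, step back behind the grip, close the fingers and push it shut.

Request:
apply_moves --motion '[{"xyz":[0,0,0],"twist":0,"jaw":0},{"xyz":[0,0,0],"twist":0,"jaw":0.2},{"xyz":[-25,0,0],"twist":0,"jaw":0.2},{"xyz":[-55,0,0],"twist":0,"jaw":-0.4},{"xyz":[-55,0,0],"twist":0,"jaw":-1}]'

```text
time: 16.38
ee_pos: [0.475, -0.21, 0.1242]
tcp_rot: [-180.0, 0.0, 92.2]
wrist_force: [0.1, 0.7, 0.1]
opening: 0.0157
grasp_force: 0.0
```

Request:
apply_moves --motion '[{"xyz":[0,0,0],"twist":0,"jaw":-1},{"xyz":[0,0,0],"twist":0,"jaw":-1},{"xyz":[5,0,0],"twist":0,"jaw":-1},{"xyz":[11,0,0],"twist":0,"jaw":-1},{"xyz":[17,0,0],"twist":0,"jaw":-1}]'

```text
time: 17.0
ee_pos: [0.4748, -0.1935, 0.125]
tcp_rot: [180.0, 0.3, 92.2]
wrist_force: [-1.9, -30.8, 1.7]
opening: -0.0003
grasp_force: 15.2
```

```bash
python3 v.py w13 | grep -v knob
```

```text
[ 0.47478692 -0.19347571  0.12496078] [179.97316385   0.34077104  92.23923563] [ -1.91632375 -30.81625726   1.69367315]
bar0 374 x [-19.5  -8.3  19.9] y [ 3.4 13.7 26.6] z [27.6 28.9 30.3]
bar30 10 x [-19.7 -19.6 -19.5] y [30.3 34.1 37.8] z [27.4 28.2 28.8]
grip 3502 x [-7.6  0.1  7.8] y [-94.3 -78.7 -62.9] z [ 86.3 135.9 147.8]
-92 x [-7.2  7.6] ztop [145.7 146.8]
-84 x [-7.6  7.8] ztop [146.7 148.3]
-76 x [-7.2  7.4] ztop [127.7 143. ]
-68 x [-7.   7.2] ztop [ 96.8 111.6]
-60 x [-4.3  4.5] ztop [79.4 84. ]
arm -98 z [116.6 121.4 124.6]
arm -90 z [30.3 32.8 34.3]
arm -82 z [ 35.8  44.1 123.7]
arm -74 z [ 43.8  49.4 113.7]
arm -66 z [40.4 49.9 81.8]
arm -58 z [40.5 51.1 66.1]
arm -50 z [38.2 52.2 54.6]
arm -42 z [38.2 54.  56. ]
arm -34 z [54.  55.1 56.6]
arm -26 z [54.9 56.2 57.9]
arm -18 z [55.9 57.1 58.5]
arm -10 z [56.9 58.3 59.6]
arm -2 z [57.8 59.  60.5]
```

Pushing with 31 N barely moved the grip, so the foot is hard on the bar. I'll back off and check the final state.

Request:
apply_moves --motion '[{"xyz":[-15,0,0],"twist":0,"jaw":-1},{"xyz":[-45,0,0],"twist":0,"jaw":-1},{"xyz":[-50,0,-50],"twist":0,"jaw":-1},{"xyz":[-50,0,-100],"twist":0,"jaw":-1},{"xyz":[-50,0,-100],"twist":0,"jaw":-1}]'

```text
time: 17.68
ee_pos: [0.4777, -0.2425, 0.2284]
tcp_rot: [179.7, 0.1, 92.3]
wrist_force: [-1.5, -0.2, -0.4]
opening: 0.0002
grasp_force: 0.0
```

```bash
python3 v.py w14; python3 - <<'E'
from h import *
p,d=camera("scene");z=camera_params("scene");W=cloud(p,d,z)
a=np.radians(2.28);X=np.array([np.cos(a),np.sin(a)]);Y=np.array([-np.sin(a),np.cos(a)]);O=np.array([.4699,-.0878])
L=W[...,:2]-O;x,y,h=L@X*1e3,L@Y*1e3,W[...,2]*1e3
m=(abs(x)<9)&(y>-5)&(y<28)&(h>30)&(h<75);print("foot region",m.sum(),np.percentile(h[m],[0,5,50,95]).round(1) if m.any() else "")
w=np.load("w14.npz")["p"][...,::-1]
uv=project([.47,-.08,.05],z)[0].astype(int);s=cv2.resize(p[uv[1]-45:uv[1]+45,uv[0]-50:uv[0]+50,::-1],(400,360),interpolation=cv2.INTER_CUBIC)
c=np.zeros((384,800,3),np.uint8);c[:360,:400]=s;c[:,400:]=w[:,56:456];cv2.imwrite("pics/c14.png",c)
E
```

```text
[ 0.47770518 -0.24246591  0.22836856] [1.79686330e+02 1.41942091e-01 9.22819393e+01] [-1.47037491 -0.15651518 -0.3775263 ]
bar0 183 x [-16.8  -9.2  20.1] y [ 3.1 13.9 26.3] z [27.5 28.8 30.1]
grip 736 x [-7.2  0.4 14.1] y [-143.4  -84.3  -63.3] z [ 87.  144.9 148.1]
-140 x [13.2 14.7] ztop [255.6 260.5]
-100 x [-2.8  3. ] ztop [144.4 145.4]
-92 x [-7.2  7.4] ztop [145.6 147.2]
-84 x [-7.1  7.3] ztop [146.8 148.3]
-76 x [-6.9  7.3] ztop [124.  139.4]
-68 x [-6.4  6.7] ztop [ 95.2 108.1]
-60 x [-6.4  3.9] ztop [76.3 78.6]
arm -82 z [35.3 41.  47.6]
arm -74 z [ 47.8  49.3 111.4]
arm -66 z [40.4 49.6 80.1]
arm -58 z [40.8 50.6 54.7]
arm -50 z [42.2 52.5 54.9]
arm -42 z [41.1 54.4 56. ]
arm -34 z [54.2 55.3 56.6]
arm -26 z [54.9 56.4 58.1]
arm -18 z [56.3 57.5 59.5]
arm -10 z [57.2 58.5 60.5]
arm -2 z [57.7 59.6 61. ]
foot region 50 [30.6 31.6 55.8 69.1]
```

View pics/c14.png

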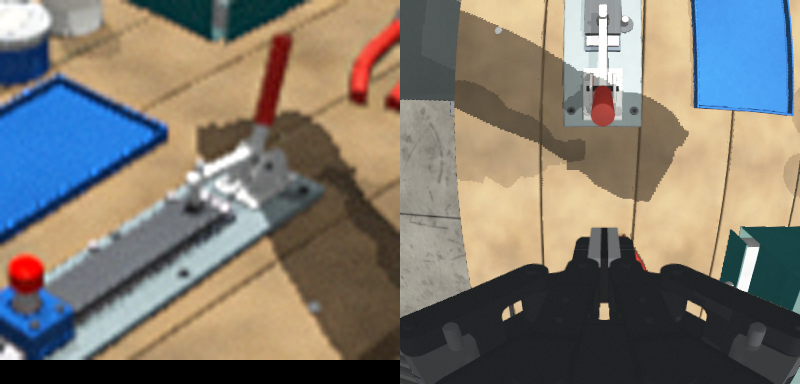

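The foot at (190,205) stands on the bar, and the grip's end face tilts about 8.5°, close to the 0.13 rad expected when clamped on a 10 mm bar. The knob and stop are undisturbed, and the robot is clear of everything.

```bash
python3 -c "
from workcell import bot;print(bot.job_done())"
```

```text
the job is handed in; nothing more can be done
None
```

I set the stop at the 0.030 hole with its pin home, laid the 180 mm bar flat in the nest against both pins, closed the clamp on it, and handed the job in at about 18 s; no verdict came back.

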